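# Weigh a brass ingot on the beam balance

### The job

Weigh the brass bar ingot: lay it flat on the round pan of the beam balance, and slide the poise along the notched beam until the pointer comes to rest at the centre mark, and let go. Leave the other things on the bench where they are.

Things in the scene. Friction and masses are not known exactly. Their poses are not given: they have to be found in the camera images.
- balance: Grey beam balance standing on the bench, fixed, turned by -0.05 to 0.25 rad. Base 120 x 420 x 24 mm (its length from y = -170 to +260 mm). Origin: on the bench under the beam's pivot; own y runs along the beam from the pan (at y = -140 mm) towards the poise (y = +85 to +235 mm), z up. The pivot is 110 mm above the bench. A dark mast (x = -21 mm, on the robot's side of the pointer) rises to 305 mm at y = 0 and carries a crossbar 62 mm wide.
- pan_top (a point): Centre of the upper face of the flat round steel pan, 150 mm across, without rim, 140 mm above the bench when the beam is level. It stays level and rises or sinks up to 14 mm with the beam; the load may lie anywhere on it, the reading does not change.
- poise_knob (a point): Middle of the dark upright knob (26 mm across, 42 mm tall) on top of the steel poise block (44 x 36 mm, 53 mm tall, top 25 mm above the beam's axis); 166 mm above the bench when the beam is level. Grip the knob from above. The knob rises or sinks up to 24 mm and shifts 6 mm along y as the beam tilts.
- poise (a joint): How far the poise (0.45 kg) has been slid outwards along balance +y, 0 to 0.15 m; it needs about 2 N and stays where it is left. Its knob is then 85 mm + this value from the pivot along the beam. With an empty pan the beam balances near 0; with the ingot it balances somewhere between 0.07 and 0.14.
- beam (a joint): Tilt of the beam in rad: 0 level, positive when the poise arm is down and the pan up, stops at -0.1 and +0.1. Free and damped, settles in about 1.5 s after it is let go. Sliding the poise outwards turns it by about +0.005 rad per mm near balance; farther off it lies on a stop.
- pointer_tip (a point): Tip of the upright steel pointer, 6 mm wide at the tip, which stands on the beam at the pivot and swings with it, 190 mm above the pivot. Its tip moves up to 19 mm along the balance's y: towards +y (the poise side) when the poise arm is down.
- index_mark (a point): Zero of the scale, 300 mm above the bench over the pivot, fixed to the balance, axes as the balance: the pointer tip is here when centred. The dark centre mark, 7 mm wide and taller than its four neighbours (12 mm apart), stands 21 mm beside it in balance -x on the crossbar.
- ingot: Brass bar ingot, 90 x 28 x 15 mm, lying flat on the bench, weight unknown (0.24 to 0.43 kg). Origin at the centre of its underside, x along its length, z up.
- disc: Brass disc, 52 mm across, 15 mm thick: not to be moved. Origin at the centre of its underside.
- block: Steel bench block, 60 x 60 x 18 mm: not to be moved. Origin at the centre of its underside.
- bottle: Amber glass bottle, 48 mm across, 120 mm tall: not to be moved.
- tin: Round aluminium tin, 60 mm across, 30 mm high: not to be moved.
- mug: White mug, 72 mm across, 85 mm tall: not to be moved.
Things that resemble listed ones, but are neither listed nor needed, are in the scene too. What is shaped like the ingot but white is not meant.

How it is judged:
By the outcome, as a careful person would: the job done as asked, in the order asked, and still so for the second after the job is handed in, with the robot touching nothing.
It also fails if it takes over 70 s, if anything falls off the work surface, if the arm or the gripper's body presses on something with over 40 N, if the wrist force passes 120 N, or if a joint passes its speed limit or range.

### The arm

A 7-joint arm with a two-finger parallel gripper is mounted at the origin on the work surface. World frame = base frame: x ahead of the robot, y to its left, z up, the work surface at z = 0. Lengths are in m, angles in rad, forces in N, time in s.
With the tool pointing down it reaches from about 0.425 to 0.875 m from the base axis. Payload 4.7 kg.
Tool frame: the origin (TCP) lies at the very end of the fingers, on their centre line; the grasp point (between the pads) lies 19 mm behind it; z points along the fingers, y is the line along which they close (so a half turn about z gives the same grasp; the last joint's range is limited). The gripper opens to 87 mm and grips with 3 to 60 N. Pads are 19 mm wide; open, the fingers measure 117 mm over their backs; the gripper's body (75 mm by 190 mm) begins 51 mm behind the grasp point.
Start: joints at [1.178, 0.321, -0.07, 1.45, 0.023, 1.371, -0.057], TCP at [0.257, -0.597, 0.223] pointing down, gripper open.
Joint ranges: [-2.86, 2.86], [-0.3, 2.09], [-1.38, 1.24], [0.06, 2.45], [-1.56, 4.7], [0.09, 2.05], [-2.69, 2.69]. Speed limits (rad/s): [2.57, 2.57, 3.14, 3.14, 3.14, 3.14, 3.14].

### API

Orientations are given as a rotation vector (axis times angle).
In Python, from bench import ctrl, imaging, ticket gives the robot as it stands.
- The arm moves only by the tool jog_arm, never from a script. Its argument "rows" is text: rows parted by semicolons, each of 7 numbers parted by spaces: the shift along the tool's x, y, z in cm, then the turn, a rotation vector about the tool's x, y, z in rad, then the closure, from -1 (fully open) to 1 (shut), so that 0 is half open. A call has 1 to 5 rows; each row shifts and turns the commanded pose from where the row before left it, along the tool's axes as they then stand; what a row does not reach is not made up. A row lasts 1/8 s, in which the tool goes at most 62.5 mm and 10.7 degrees, less where a joint would pass 70% of its speed; a pose out of reach is approached as far as the arm can. A call with a gripper value outside its range is refused whole. The fingers move at their own pace and stop on an object; "force" is the grip in N (left out, the last holds). Time passes only in rows, so rows that do not move let the fingers close. It gives the time, the measured TCP pose, the force, the opening and the grip force at its end, in the units of the state.
- ctrl.get_state(): the state, without advancing time (a new reading comes with each control period).
- imaging.get_image(name): name is "scene" or "top" or "wrist"; returns a dict with "img" (400x640x3 uint8, blue, green, red), "vertical_fov" (degrees; the focal length in pixels is half the picture's height over the tangent of half this angle, whatever the lens; pixels are square), "cx", "cy" (the principal point, pixels), "origin" and "orientation" of the camera in the world. Camera axes: x right, y down, z forward; pixel columns grow to the right and rows downward; lengths in m; the calibration is good to about 2 mm. A picture is of the moment at which its call begins. There is no depth.
- ticket.close_job(): hands the job in; it is judged then, once.
The state is a dict: "time": time; "joint_positions": joint angles; "qd": joint speeds; "joint_torque": joint torques, N m; "position": TCP position; "tool_rot": TCP orientation; "ft_force": force on the tool from outside, world axes, zero at the start; "torque": the same for the moment, N m; "grip_width": opening from 0.0 (shut) to 1.0 (fully open); "grip_force": force on a finger pad.
Only numpy, scipy, OpenCV 4.12 (cv2) and the standard library are available. Lean on these libraries where they do the work, as an engineer would, in place of code of your own. Each camera call takes 0.05 s, during which the arm holds its last target. There are 200 camera calls.

## Working session

There is one attempt and no reset: what is moved stays moved. The work goes in short steps, Python scripts to look and compute and a tool call to move; the robot and the scene stay as the last step left them, time stands still between calls to the robot, and variables do not carry over. Pictures are saved under pics/ and viewed, at most 10 in all, crops included, and the job is handed in when it is done.

Besides the shell and the picture viewer there is one more tool, called after ">>>" by a JSON object that holds its "op" and its "data". jog_arm: Moves the arm, as the interface text tells. Its arguments: {"type":"object","properties":{"rows":{"type":"string"},"force":{"type":"number"}},"required":["rows"]}

```bash
mkdir -p pics
cat > h.py <<'E'
import numpy as np, cv2, pickle
from scipy.spatial.transform import Rotation as R
from bench import ctrl, imaging, ticket
def grab(n,f):
    d=imaging.get_image(n); cv2.imwrite(f'pics/{f}.png',d['img']); pickle.dump(d,open(f'pics/{f}.pkl','wb')); return d
def load(f): return pickle.load(open(f'pics/{f}.pkl','rb'))
def rot(d):
    o=np.array(d['orientation'],float)
    return o if o.shape==(3,3) else R.from_rotvec(o).as_matrix()
def foc(d): return d['img'].shape[0]/2/np.tan(np.radians(d['vertical_fov'])/2)
def px2w(d,u,v,z):
    r=rot(d)@np.array([(u-d['cx'])/foc(d),(v-d['cy'])/foc(d),1]); o=np.array(d['origin'])
    return o+r*(z-o[2])/r[2]
def w2px(d,p):
    c=rot(d).T@(np.array(p)-d['origin']); return c[:2]/c[2]*foc(d)+[d['cx'],d['cy']]
E
python3 - <<'E'
from h import *
a=grab('top','t0');b=grab('scene','s0')
for d in(a,b): print(d['origin'],d['orientation'],d['vertical_fov'],d['cx'],d['cy'])
s=ctrl.get_state();print(s)
E
```

```text
[0.25538482 0.01533268 1.48191774] [-2.11088038  2.1115111  -0.21073992] 45.570951588085755 324.5890732753407 199.68596272382737
[ 1.14473036 -0.82205616  1.00270255] [-2.15427178 -0.6715048   0.34503171] 55.50570119977029 320.4222451607742 198.5010768065849
{'time': 0.1, 'joint_positions': array([ 1.17811872,  0.32177062, -0.07012241,  1.45157774,  0.02261891,
        1.37081577, -0.056891  ]), 'qd': array([-0.00288023, -0.00342267, -0.00074699, -0.00389273, -0.00082795,
        0.00014223, -0.00105834]), 'joint_torque': array([ 5.49283891e-05, -4.92573452e+01, -4.05779500e-01, -3.13400173e+01,
       -6.42525335e-02,  3.94949690e-02,  9.40784116e-05]), 'position': array([ 0.25694029, -0.59650059,  0.22154466]), 'tool_rot': array([-3.07512469e+00, -6.34338669e-01,  7.21345552e-04]), 'ft_force': array([0.37689461, 0.60004543, 0.44794592]), 'torque': array([-0.03690447, -0.0188525 ,  0.00038191]), 'grip_force': 0.0, 'grip_width': 0.9987385437376344}
```

View pics/t0.png

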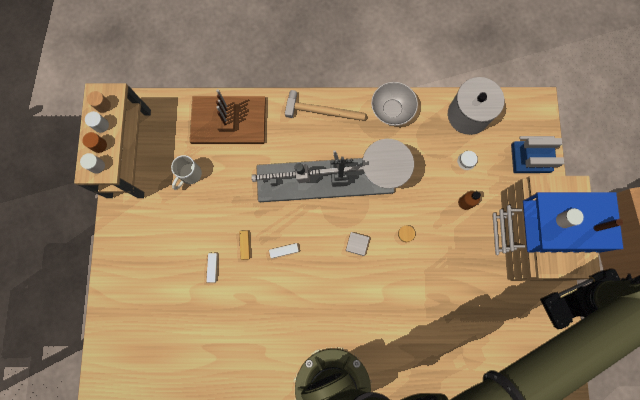

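View pics/s0.png

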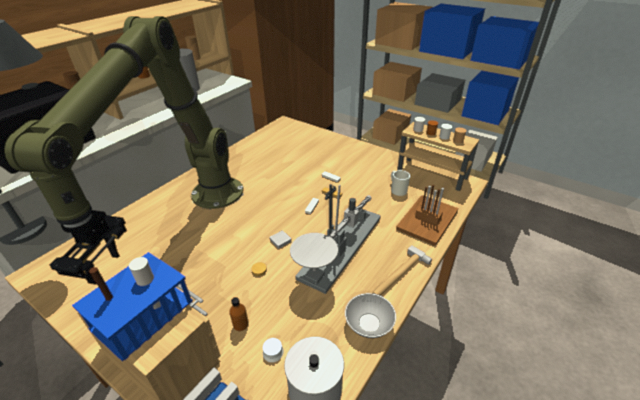

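Top view: +x is up and +y is left. There are three bar candidates: brass (245,245), white (212,268) and white (284,250). Only the brass one fits. The balance base spans (257,165) to (395,200), with the pan at (388,164), the knob near (302,170) and the mast near (340,165). I'll confirm these in an enlarged crop.

Run:
```python
from h import *
d=load('t0');im=d['img'][140:285,195:420]
cv2.imwrite('pics/t0c.png',cv2.resize(im,None,fx=3.5,fy=3.5,interpolation=cv2.INTER_CUBIC))
m=cv2.inRange(cv2.cvtColor(d['img'],cv2.COLOR_BGR2HSV),(10,120,60),(28,255,255))
sub=d['img'][215:275,225:265].astype(int); print(sub[30,10:32:2].tolist())
print(px2w(d,245,245,.015),px2w(d,388,164,.14),px2w(d,302,170,.166))
```

```text
[[119, 174, 205], [112, 162, 203], [87, 127, 162], [88, 162, 204], [87, 162, 204], [85, 158, 205], [88, 163, 205], [48, 79, 104], [114, 166, 200], [118, 170, 207], [117, 170, 205]]
[0.41698636 0.26941517 0.015     ] [ 0.6400939  -0.16231796  0.14      ] [0.61516238 0.08741812 0.166     ]
```

View pics/t0c.png

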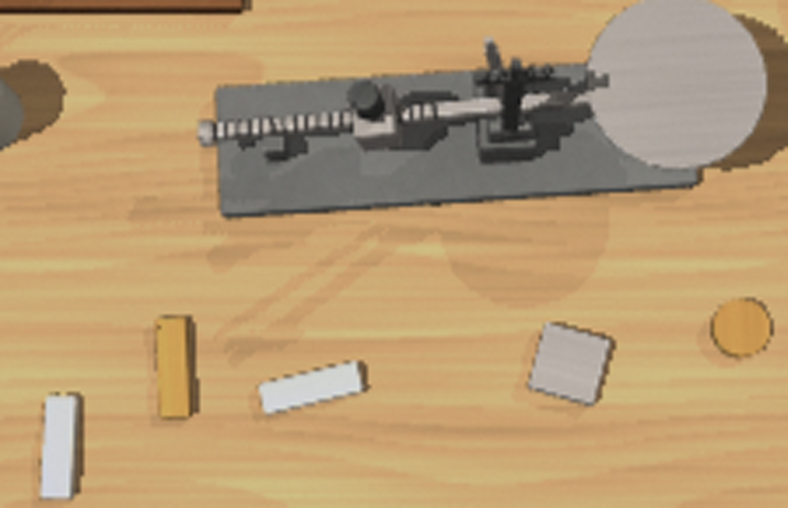

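The brass bar at crop (175,366), full-image (245,245), is the ingot; the other two bars are white. The pan centre is at crop ~(677,80), the base corners are (217,87), (225,216) and (700,186), and the knob top is at ~(368,94).

```bash
cat >> h.py <<'E'
def c2f(x,y): return 195+(x+.5)/3.5-.5,140+(y+.5)/3.5-.5
E
python3 - <<'E'
from h import *
d=load('t0')
P=lambda x,y,z: px2w(d,*c2f(x,y),z)
c=[P(x,y,.015)[:2] for x,y in((159,317),(191,317),(190,417),(160,417))]
print('ingot',np.mean(c,0),[np.linalg.norm(c[i]-c[i-1]) for i in range(4)]); e=c[0]+c[1]-c[2]-c[3];print('axis yaw',np.arctan2(e[1],e[0]))
A,B,C=[P(x,y,.024)[:2] for x,y in((217,87),(225,216),(700,186))]
print('base',A,B,C,np.linalg.norm(A-B),np.linalg.norm(C-B))
v=B-C; print('yaw y-axis',np.arctan2(-v[0],v[1])); v=A-B;print('yaw x', np.arctan2(v[1],v[0]))
pan=P(677,80,.149);pan0=P(677,80,.131);print('pan',pan,pan0, 'diam',P(586,80,.14)[1]-P(767,80,.14)[1])
print('knob top',P(365,90,.187))
for yaw in(.05,.07,.09):
  u=np.array([-np.sin(yaw),np.cos(yaw)]); w=np.array([np.cos(yaw),np.sin(yaw)])
  # pivot from B corner (x=-.06,y=.26)
  print(yaw,'pivot fromB',B-u*.26+w*.06,'fromA',A-u*.26-w*.06,'from pan',pan[:2]+u*.14)
for n in('scene',):
  s=load('s0')
  print(w2px(s,pan), w2px(s,[.417,.269,.015]))
E
```

```text
ingot [0.41880392 0.27058256] [np.float64(0.08852217021617213), np.float64(0.028445959362469995), np.float64(0.08843990605552628), np.float64(0.02634381464479694)]
axis yaw 0.03440385387164021
base [0.6722558  0.23959313] [0.55268283 0.22893672] [ 0.57973108 -0.19597415] 0.12004688684150021 0.42577090291899927
yaw y-axis 0.06357052904848597
yaw x 0.08888568455082287
pan [ 0.64203236 -0.16145468  0.149     ] [ 0.64725373 -0.16384206  0.131     ] diam 0.15108020452972654
knob top [0.62298238 0.09506837 0.187     ]
0.05 pivot fromB [ 0.62560243 -0.02773959] fromA [ 0.62532537 -0.02308069] from pan [ 0.63503528 -0.02162965]
0.07 pivot fromB [ 0.63072103 -0.02622997] fromA [ 0.63058788 -0.0239667 ] from pan [ 0.63224036 -0.02179754]
0.09 pivot fromB [ 0.63580841 -0.02461827] fromA [ 0.63586706 -0.0247473 ] from pan [ 0.62944936 -0.0220213 ]
[313.39834349 250.85774396] [330.25526508 191.75875755]
```

Yaw ≈ 0.07, pivot ≈ (0.631, −0.025), and the ingot is at (0.419, 0.270) with yaw 0.034. The sizes check out: ingot 88×27, base width 120, pan 151. I'll move towards the ingot now.

>>> {"op": "jog_arm", "data": {"rows": "0 0 -1.5 0 0 0.186 -1; 0 0 -1.5 0 0 0.186 -1; 2.9 -4.9 0 0 0 0 -1; 2.9 -4.9 0 0 0 0 -1; 2.9 -4.9 0 0 0 0 -1"}}

```text
time: 0.72
position: [0.3396, -0.4452, 0.2521]
tool_rot: [-3.141, -0.054, 0.001]
ft_force: [1.3, 0.4, -0.6]
grip_width: 0.999
grip_force: 0.0
```

>>> {"op": "jog_arm", "data": {"rows": "2.9 -4.9 0 0 0 0 -0.3; 2.9 -4.9 0 0 0 0 -0.3; 2.9 -4.9 0 0 0 0 -0.3; 2.9 -4.9 0 0 0 0 -0.3; 0 0 0 0 0 0 -0.3"}}

```text
time: 1.35
position: [0.4506, -0.2415, 0.2525]
tool_rot: [-3.139, -0.07, -0.001]
ft_force: [-1.0, -0.7, -0.7]
grip_width: 0.656
grip_force: 0.0
```

>>> {"op": "jog_arm", "data": {"rows": "0.5 -6 0 0 0 0 -0.3; 0.5 -6 0 0 0 0 -0.3; 0.5 -6 0 0 0 0 -0.3; 0.5 -6 0 0 0 0 -0.3; 0 -6 0 0 0 0 -0.3"}}

```text
time: 1.98
position: [0.4576, 0.0541, 0.2524]
tool_rot: [3.141, 0.052, 0.0]
ft_force: [0.5, 1.2, -0.5]
grip_width: 0.644
grip_force: 0.0
```

>>> {"op": "jog_arm", "data": {"rows": "-0.7 -5.5 0 0 0 0 -0.3; -0.7 -5.5 0 0 0 0 -0.3; -0.7 -5.5 0 0 0 0 -0.3; -0.7 -5 0 0 0 0 -0.3; 0 0 0 0 0 0 -0.3"}}

```text
time: 2.6
position: [0.4206, 0.2709, 0.2525]
tool_rot: [-3.139, -0.066, 0.001]
ft_force: [0.6, -0.7, 0.2]
grip_width: 0.65
grip_force: 0.0
```

>>> {"op": "jog_arm", "data": {"rows": "-0.1 0 6 0 0 0 -0.3; 0 0 6 0 0 0 -0.3; 0 0 6 0 0 0 -0.3; 0 0 2.5 0 0 0 -0.3; 0 0 1.5 0 0 0 -0.3"}}

```text
time: 3.22
position: [0.4211, 0.2649, 0.0306]
tool_rot: [3.139, 0.051, -0.004]
ft_force: [0.2, 1.7, -0.6]
grip_width: 0.65
grip_force: 0.0
```

Run:
```python
from h import *
d=grab('wrist','w1'); print(ctrl.get_state()['position'], w2px(d,[.419,.2706,.015]))
```

```text
[0.42055031 0.26491272 0.02983744] [306.96967601 252.75083681]
```

View pics/w1.png

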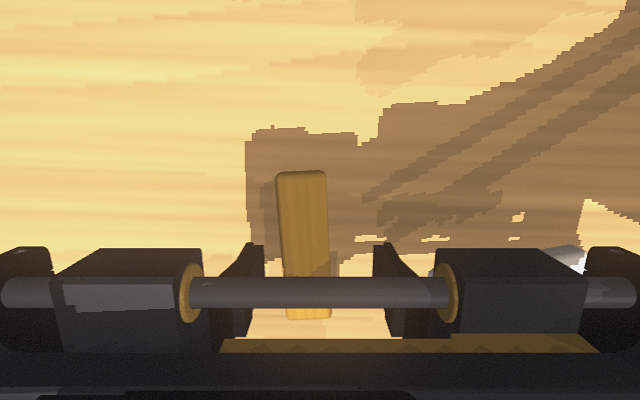

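The ingot (276–330, centre ~306) lies between the fingers (265–372), about 5 mm left of centre. I'll correct that, descend and grip.

>>> {"op": "jog_arm", "data": {"rows": "-0.1 -0.5 1 0 0 0 -0.3; 0 0 1.5 0 0 0 -0.3; 0 0 0 0 0 0 -0.3"}}

```text
time: 3.65
position: [0.4195, 0.2718, 0.0068]
tool_rot: [3.14, 0.055, -0.002]
ft_force: [0.4, 0.5, -0.3]
grip_width: 0.653
grip_force: 0.0
```

>>> {"op": "jog_arm", "data": {"rows": "0 0 0 0 0 0 1; 0 0 0 0 0 0 1; 0 0 0 0 0 0 1; 0 0 0 0 0 0 1; 0 0 0 0 0 0 1", "force": 25}}

```text
time: 4.28
position: [0.4203, 0.2724, 0.0078]
tool_rot: [-3.141, -0.054, -0.001]
ft_force: [-0.5, 0.2, 2.1]
grip_width: 0.319
grip_force: 24.7
```

>>> {"op": "jog_arm", "data": {"rows": "0 0 -2 0 0 0 1; 0 0 -5 0 0 0 1; 0 0 -6 0 0 0 1; 0 0 -6 0 0 0 1; 0 0 -6 0 0 0 1"}}

```text
time: 4.9
position: [0.419, 0.2722, 0.2601]
tool_rot: [3.14, 0.056, 0.001]
ft_force: [1.7, -0.4, -3.5]
grip_width: 0.319
grip_force: 24.7
```

>>> {"op": "jog_arm", "data": {"rows": "0.4 5.5 0 0 0 0 1; 0.4 5.5 0 0 0 0 1; 0.4 5.5 0 0 0 0 1; 0.4 5.5 0 0 0 0 1; 0.4 5.5 0 0 0 0 1"}}

```text
time: 5.52
position: [0.449, -0.0031, 0.2583]
tool_rot: [3.141, 0.056, 0.001]
ft_force: [0.5, -0.0, -2.3]
grip_width: 0.321
grip_force: 24.7
```

>>> {"op": "jog_arm", "data": {"rows": "0 5.5 0 0 0 0 1; 0 5.5 0 0 0 0 1; 0 5.3 0 0 0 0 1; 0 0 0 0 0 -0.18 1; 0 0 0 0 0 -0.18 1"}}

```text
time: 6.15
position: [0.4547, -0.1648, 0.2579]
tool_rot: [-3.078, -0.624, 0.0]
ft_force: [-0.4, 0.2, -3.0]
grip_width: 0.32
grip_force: 24.7
```

>>> {"op": "jog_arm", "data": {"rows": "0 0 0 0 0 -0.18 1; 0 0 0 0 0 -0.18 1; 0 0 0 0 0 -0.18 1; 0 0 0 0 0 -0.18 1; 0 0 0 0 0 -0.18 1"}}

```text
time: 6.78
position: [0.4548, -0.164, 0.2582]
tool_rot: [-2.499, -1.903, -0.0]
ft_force: [0.7, 0.4, -2.6]
grip_width: 0.314
grip_force: 24.7
```

>>> {"op": "jog_arm", "data": {"rows": "0 0 0 0 0 -0.18 1; 0 0 0 0 0 -0.165 1; 0 0 0 0 0 0 1"}}

```text
time: 7.15
position: [0.4549, -0.1642, 0.258]
tool_rot: [-2.144, -2.296, -0.0]
ft_force: [-0.4, -0.4, -2.6]
grip_width: 0.311
grip_force: 24.7
```

>>> {"op": "jog_arm", "data": {"rows": "-0.4 4.7 0 0 0 0 1; -0.4 4.7 0 0 0 0 1; -0.4 4.7 0 0 0 0 1; -0.4 4.6 0 0 0 0 1; 0 0 0 0 0 0 1"}}

```text
time: 7.78
position: [0.6447, -0.1666, 0.2552]
tool_rot: [-2.142, -2.293, -0.002]
ft_force: [-0.4, 0.7, -3.4]
grip_width: 0.318
grip_force: 24.7
```

>>> {"op": "jog_arm", "data": {"rows": "0 0 4 0 0 0 1; 0 0 4 0 0 0 1; 0 0 0.4 0 0 0 1; 0 0 0.3 0 0 0 1; 0 0 0 0 0 0 1"}}

```text
time: 8.4
position: [0.6438, -0.1681, 0.1728]
tool_rot: [2.142, 2.294, 0.002]
ft_force: [-0.1, 0.2, -2.7]
grip_width: 0.321
grip_force: 24.7
```

Run:
```python
from h import *
d=grab('scene','s1'); u,v=310,225
cv2.imwrite('pics/s1c.png',cv2.resize(d['img'][150:300,230:430],None,fx=4,fy=4,interpolation=cv2.INTER_CUBIC))
```

```text
(no output)
```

View pics/s1c.png

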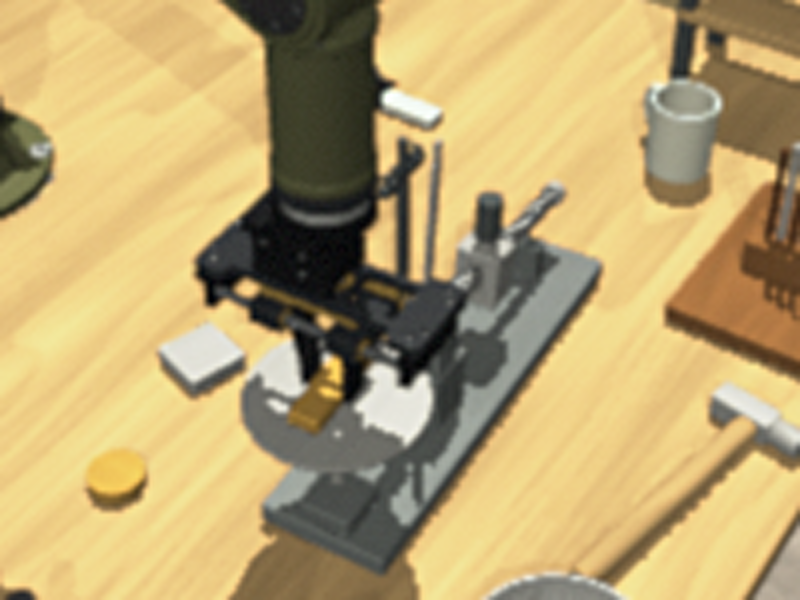

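The ingot is just over the pan centre, at crop (325,395), and the pointer tip (438,142) leans to the poise side. I'll lower it to contact.

>>> {"op": "jog_arm", "data": {"rows": "0 0 0.4 0 0 0 1; 0 0 0.4 0 0 0 1; 0 0 0.3 0 0 0 1; 0 0 0.3 0 0 0 1; 0 0 0 0 0 0 1"}}

```text
time: 9.07
position: [0.6426, -0.1679, 0.1561]
tool_rot: [-2.143, -2.296, 0.001]
ft_force: [0.3, 0.1, -2.9]
grip_width: 0.319
grip_force: 24.7
```

>>> {"op": "jog_arm", "data": {"rows": "0 0 0.5 0 0 0 1; 0 0 0.5 0 0 0 1; 0 0 0.4 0 0 0 1; 0 0 0.3 0 0 0 1; 0 0 0 0 0 0 1"}}

```text
time: 9.7
position: [0.6428, -0.1677, 0.1392]
tool_rot: [-2.143, -2.297, 0.0]
ft_force: [-0.2, 0.4, -3.1]
grip_width: 0.319
grip_force: 24.7
```

>>> {"op": "jog_arm", "data": {"rows": "0 0 0.3 0 0 0 1; 0 0 0.3 0 0 0 1; 0 0 0 0 0 0 1"}}

```text
time: 10.07
position: [0.6429, -0.1674, 0.1337]
tool_rot: [-2.143, -2.297, -0.0]
ft_force: [-1.9, 1.5, -0.7]
grip_width: 0.316
grip_force: 24.7
```

Run:
```python
from h import *
F=[ctrl.get_state()['ft_force'][2]]
d=grab('scene','s2'); print(F, ctrl.get_state()['position'])
cv2.imwrite('pics/s2c.png',cv2.resize(d['img'][170:280,270:390],None,fx=5,fy=5,interpolation=cv2.INTER_CUBIC))
```

```text
[np.float64(-0.6791506672995037)] [ 0.64281995 -0.16736092  0.13370451]
```

View pics/s2c.png

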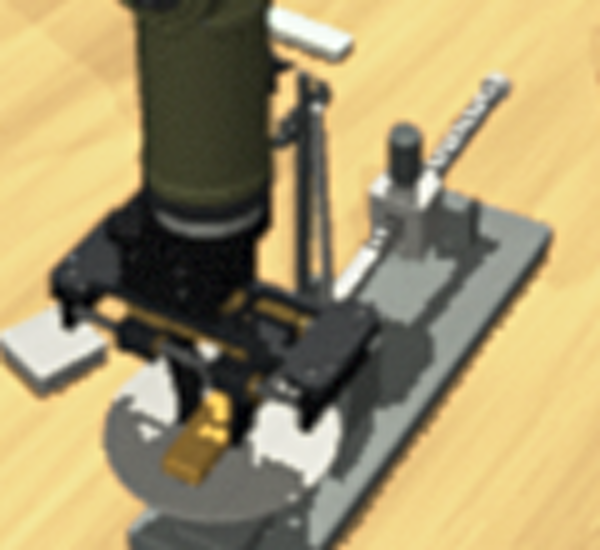

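The pan is now down, the pointer leans to the pan side, and the ingot rests on the pan. I'll release and rise.

>>> {"op": "jog_arm", "data": {"rows": "0 0 0 0 0 0 0; 0 0 0 0 0 0 0; 0 0 0 0 0 0 -0.2; 0 0 0 0 0 0 -0.2"}}

```text
time: 10.62
position: [0.643, -0.1681, 0.1336]
tool_rot: [2.143, 2.296, -0.0]
ft_force: [-0.3, 0.7, -0.2]
grip_width: 0.582
grip_force: 0.0
```

>>> {"op": "jog_arm", "data": {"rows": "0 0 -1.5 0 0 0 -0.2; 0 0 -3.5 0 0 0 -0.2; 0 0 -5 0 0 0 -0.2; 0 0 -5 0 0 0 -0.2; 0 0 0 0 0 0 -0.2"}}

```text
time: 11.25
position: [0.6454, -0.1678, 0.2905]
tool_rot: [2.137, 2.29, 0.008]
ft_force: [0.2, -0.3, 0.0]
grip_width: 0.599
grip_force: 0.0
```

>>> {"op": "jog_arm", "data": {"rows": "0 0 -5 0 0 0 -0.2; 0 -5 0 0 0 0 -0.2; 2.5 -5 0 0 0 0 -0.2; 5 -2.5 0 0 0 0 -0.2; 5.1 -2.1 0 0 0 0 -0.2"}}

```text
time: 11.88
position: [0.487, -0.0514, 0.3335]
tool_rot: [2.145, 2.294, -0.001]
ft_force: [0.6, 0.6, -0.1]
grip_width: 0.601
grip_force: 0.0
```

>>> {"op": "jog_arm", "data": {"rows": "5.1 0 0 0 0 0 -0.2; 5.1 0 0 0 0 0 -0.2; 5.1 0 0 0 0 0 -0.2; 0 0 0 0 0 0 -0.2; 0 0 0 0 0 0 -0.2"}}

```text
time: 12.5
position: [0.4779, 0.0996, 0.3333]
tool_rot: [2.144, 2.296, -0.002]
ft_force: [-1.0, -0.5, -0.1]
grip_width: 0.601
grip_force: 0.0
```

Run:
```python
from h import *
d=grab('scene','s3')
a=cv2.resize(d['img'][180:280,285:395],(660,600),interpolation=cv2.INTER_CUBIC)
cv2.imwrite('pics/s3c.png',a); print(ctrl.get_state()['position'])
```

```text
[0.47811603 0.0988517  0.33326365]
```

View pics/s3c.png

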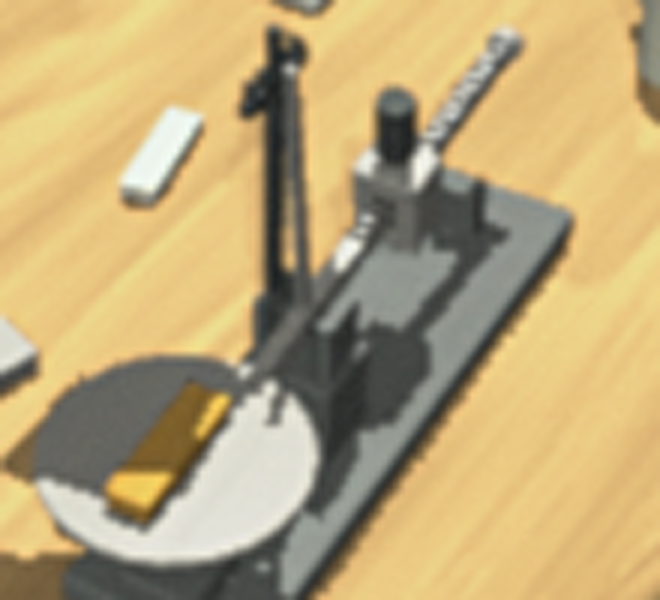

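The ingot lies on the pan at crop (170,450), the knob middle is at crop (397,133), and the pointer tip (291,70) is at the pan-side stop.

```bash
cat >> h.py <<'E'
YAW=.072; PIV=np.array([.631,-.0245]); U=np.array([-np.sin(YAW),np.cos(YAW)]); W=np.array([np.cos(YAW),np.sin(YAW)])
def bw(x,y,z): return np.r_[PIV+W*x+U*y,z]
def tip(t): return bw(0,.19*np.sin(t),.11+.19*np.cos(t))
def knob(q,t,h=.056): 
    y=.085+q; return bw(0,y*np.cos(t)+h*np.sin(t),.11-y*np.sin(t)+h*np.cos(t))
E
python3 - <<'E'
from h import *
d=load('s3');S=lambda x,y:(285+(x+.5)/6-.5,180+(y+.5)/6-.5)
C=lambda p:(w2px(d,p)-[285,180])*6+3
print('tip -.1,0',C(tip(-.1)),C(tip(0)),'cen mark',C(bw(-.021,0,.3)),'masttop',C(bw(-.021,0,.305)))
for q in(.02,.03,.035,.04):print(q,knob(q,-.1),C(knob(q,-.1)),C(knob(q,-.1,.077)))
for z in(.175,.178,.181):print(px2w(d,*S(397,133),z))
print('base corner',C(bw(.06,.26,.024)),'pan',C(bw(0,-.14,.126)))
E
```

```text
tip -.1,0 [285.87565471  76.22750604] [303.94287156  55.5946482 ] cen mark [268.69898025  43.64503612] masttop [268.71083988  35.87887162]
0.02 [0.62388645 0.07412857 0.17620274] [384.71113935 139.14539495] [384.2037987  112.65693445]
0.03 [0.62317066 0.08405283 0.17720108] [392.67987561 128.56080691] [392.26143974 102.0798554 ]
0.035 [0.62281277 0.08901496 0.17770024] [396.63696764 123.30474275] [396.26238096  96.82791238]
0.04 [0.62245488 0.09397709 0.17819941] [400.57604121 118.07261187] [400.24490707  91.60014245]
[0.62652514 0.08408279 0.175     ]
[0.62840337 0.08079849 0.178     ]
[0.6302816 0.0775142 0.181    ]
base corner [571.7853418  215.82474192] pan [169.97426193 461.40462898]
```

>>> {"op": "jog_arm", "data": {"rows": "-0.8 4.9 0 0 0 0 -0.2; -0.8 4.9 0 0 0 0 -0.2; -0.8 4.8 0 0 0 0 -0.2; 0 0 0 0 0 0 -0.2; 0 0 0 0 0 0 -0.2"}}

```text
time: 13.18
position: [0.625, 0.0855, 0.3328]
tool_rot: [-2.144, -2.294, 0.002]
ft_force: [0.0, 0.5, 0.7]
grip_width: 0.602
grip_force: 0.0
```

>>> {"op": "jog_arm", "data": {"rows": "0 0 5 0 0 0 -0.2; 0 0 5 0 0 0 -0.2; 0 0 3 0 0 0 -0.2; 0 0 0 0 0 0 -0.2; 0 0 0 0 0 0 -0.2"}}

```text
time: 13.8
position: [0.6258, 0.0866, 0.206]
tool_rot: [2.142, 2.295, 0.003]
ft_force: [0.6, 0.6, 1.1]
grip_width: 0.597
grip_force: 0.0
```

Run:
```python
from h import *
p=ctrl.get_state()['position']
d=grab('wrist','w2'); print(p, w2px(d,[.625,.085,.198]),w2px(d,[p[0],p[1],.198]))
```

```text
[0.6257854  0.08660951 0.20604313] [316.95702902 257.02747813] [318.58851723 254.39837179]
```

View pics/w2.png

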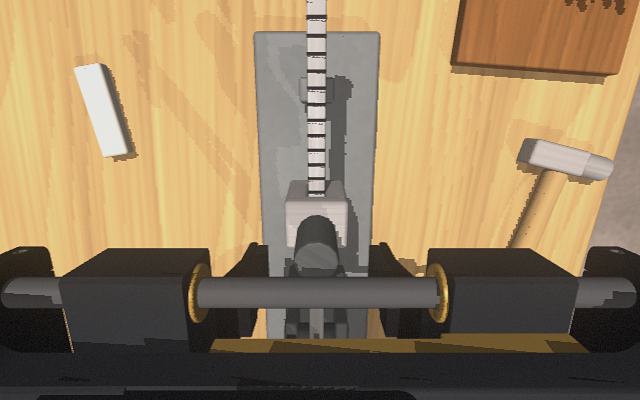

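The knob top at (316,257) is where predicted, central between the fingers. I'll descend and grip.

The wrist force while carrying gave about 2.7 N (0.275 kg), so 0.275·0.14/0.45 puts the balance at poise ≈ 0.085. That means sliding about 54 mm.

>>> {"op": "jog_arm", "data": {"rows": "0 0 2 0 0 0 -0.2; 0 0 1.5 0 0 0 -0.2; 0 0 1.2 0 0 0 -0.2; 0 0 0 0 0 0 -0.2; 0 0 0 0 0 0 -0.2"}}

```text
time: 14.48
position: [0.6255, 0.0867, 0.1567]
tool_rot: [2.143, 2.297, 0.001]
ft_force: [-0.2, 0.2, 0.2]
grip_width: 0.601
grip_force: 0.0
```

>>> {"op": "jog_arm", "data": {"rows": "0 0 0 0 0 0 1; 0 0 0 0 0 0 1; 0 0 0 0 0 0 1; 0 0 0 0 0 0 1", "force": 15}}

```text
time: 14.98
position: [0.6246, 0.0865, 0.1566]
tool_rot: [-2.143, -2.296, 0.002]
ft_force: [-2.0, 0.2, 1.9]
grip_width: 0.292
grip_force: 15.0
```

>>> {"op": "jog_arm", "data": {"rows": "1 0 0 0 0 0 1; 1.1 0 0 0 0 0 1; 1.1 0 0 0 0 0 1; 1.1 0 0 0 0 0 1; 1.1 0 0 0 0 0 1"}}

```text
time: 15.6
position: [0.6209, 0.1414, 0.1562]
tool_rot: [-2.142, -2.297, 0.002]
ft_force: [-3.4, -2.5, 0.5]
grip_width: 0.297
grip_force: 15.0
```

>>> {"op": "jog_arm", "data": {"rows": "0 0 0 0 0 0 1; 0 0 0 0 0 0 1"}}

```text
time: 15.85
position: [0.6209, 0.1425, 0.1567]
tool_rot: [-2.14, -2.297, -0.002]
ft_force: [-4.8, 1.5, 2.2]
grip_width: 0.3
grip_force: 15.0
```

>>> {"op": "jog_arm", "data": {"rows": "0 0 0 0 0 0 -0.2; 0 0 0 0 0 0 -0.2; 0 0 0 0 0 0 -0.2; 0 0 -3 0 0 0 -0.2; 0 0 -5 0 0 0 -0.2"}}

```text
time: 16.48
position: [0.6209, 0.1395, 0.2355]
tool_rot: [-2.143, -2.295, 0.004]
ft_force: [1.0, 0.4, 0.7]
grip_width: 0.595
grip_force: 0.0
```

>>> {"op": "jog_arm", "data": {"rows": "0 0 -5 0 0 0 -0.2; 0 0 -5 0 0 0 -0.2; 0 0 0 0 0 0 -0.2; 0 0 0 0 0 0 -0.2; 0 0 0 0 0 0 -0.2"}}

```text
time: 17.1
position: [0.6212, 0.1399, 0.3347]
tool_rot: [-2.143, -2.296, 0.004]
ft_force: [-0.5, 0.6, 0.6]
grip_width: 0.599
grip_force: 0.0
```

Run:
```python
from h import *
d=load('w2'); T=np.array([.6258,.0866,.206]); print('cam-TCP',d['origin']-T,'fwd',rot(d)[:,2],'f',foc(d))
# predicted view of tip/mark if TCP moved
for p in([.63,-.14,.36],[.63,-.16,.36],[.63,-.16,.34],[.63,-.18,.34]):
  e=dict(d);e['origin']=d['origin']-T+p
  print(p,[w2px(e,q).round() for q in(tip(0),tip(.1),bw(-.021,0,.3))])
```

```text
cam-TCP [-0.00568733  0.07192114  0.16263528] fwd [ 0.02095387 -0.26565335 -0.96384088] f 335.59403563314123
[0.63, -0.14, 0.36] [array([333.,  44.]), array([333.,   9.]), array([298.,  44.])]
[0.63, -0.16, 0.36] [array([336.,   7.]), array([336., -30.]), array([300.,   7.])]
[0.63, -0.16, 0.34] [array([338.,  -5.]), array([338., -46.]), array([298.,  -5.])]
[0.63, -0.18, 0.34] [array([341., -49.]), array([342., -92.]), array([300., -49.])]
```

>>> {"op": "jog_arm", "data": {"rows": "0 0 -2.5 0 0 0 -0.2; -4.8 -0.2 0 0 0 0 -0.2; -4.8 -0.2 0 0 0 0 -0.2; -4.8 -0.2 0 0 0 0 -0.2; -4.8 -0.2 0 0 0 0 -0.2"}}

```text
time: 17.73
position: [0.6264, -0.0535, 0.3601]
tool_rot: [-2.143, -2.296, 0.002]
ft_force: [1.0, 0.1, 0.3]
grip_width: 0.599
grip_force: 0.0
```

>>> {"op": "jog_arm", "data": {"rows": "-4.8 0 0 0 0 0 -0.2; 0 0 0 0 0 0 -0.2; 0 0 0 0 0 0 -0.2; 0 0 0 0 0 0 -0.2; 0 0 0 0 0 0 -0.2"}}

```text
time: 18.35
position: [0.6302, -0.0981, 0.3616]
tool_rot: [-2.141, -2.299, -0.0]
ft_force: [-0.2, 0.4, 0.2]
grip_width: 0.602
grip_force: 0.0
```

Run:
```python
from h import *
p=ctrl.get_state()['position'];d=grab('wrist','w3');print(p)
for t in(-.1,0,.1): print(t,w2px(d,tip(t)),w2px(d,bw(-.021,0,.3)))
cv2.imwrite('pics/w3c.png',cv2.resize(d['img'][40:240,200:440],None,fx=3,fy=3,interpolation=cv2.INTER_CUBIC))
```

```text
[ 0.63017177 -0.09806198  0.36158092]
-0.1 [327.83549554 145.69373935] [295.43335769 115.88390452]
0 [328.08564972 115.86484069] [295.43335769 115.88390452]
0.1 [328.26351116  84.63314588] [295.43335769 115.88390452]
```

View pics/w3c.png

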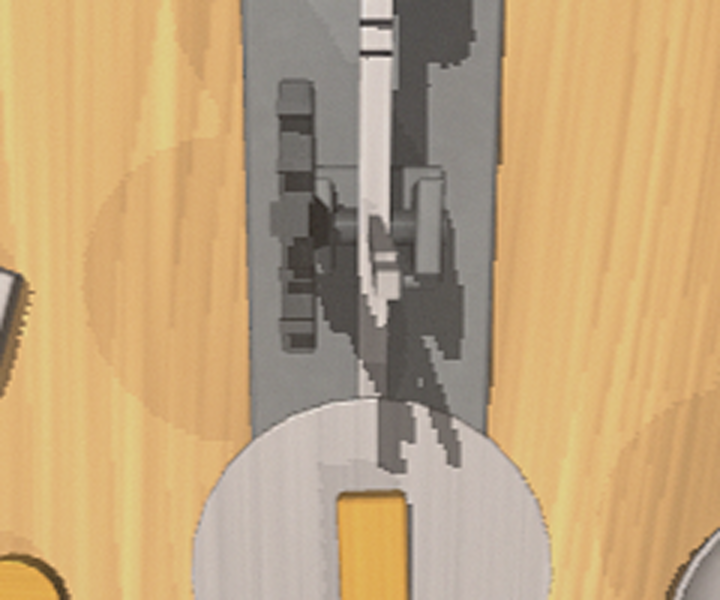

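The centre mark is at crop (290,217) and the pointer's end face near crop (387,285). So the tip is on the pan side, about −0.07 rad, and off the stop. The poise needs roughly 13 mm more outwards. I'll check the pixel profile first.

Run:
```python
from h import *
d=load('w3');g=cv2.cvtColor(d['img'],cv2.COLOR_BGR2GRAY)
print('col 318..338 rows 108..150');print(g[108:150,318:338])
print('mark cols 286..308'); print(g[98:128,288:308:2])
```

```text
col 318..338 rows 108..150
[[131 156 199 195 188 183 183 189 201 206 211 179  62  78  79  75 104 137
  122  79]
 [ 89 140 198 196 186 185 181 191 202 209 211 180  56  73  74  72  92 115
  105  77]
 [ 76 136 198 195 189 192 199 201 202 207 210 177  54  83  80  84  82  81
   81  79]
 [ 81 139 198 196 178 153 164 162 180 208 213 176  60  92  89  89  91  90
   90  88]
 [ 91 142 200 196 169  98  98  98 121 175 214 175  62  97  97  95  99  96
   94  89]
 [101 144 200 199 169  97 102 104  99 152 216 176  72 106 110 108 103 104
  102  97]
 [118 150 200 196 166  93 106 104 105 125 177 178 103 122 123 122 121 114
  115 112]
 [101 139 201 198 168  92 109 107 103 105 152 176  93 113 108 111 110 103
  107 100]
 [ 92 138 200 197 166  84 107 107 107 102 137 153  87 104 103 103 101  98
   96  94]
 [ 88 136 198 198 163  88 108 108 108 107 125 136  87  99  99 101 101  99
   93  88]
 [ 84 132 202 204 145  84 102 105 108 106 107  96  85 100  98  98  97  96
   91  87]
 [ 76 133 204 199 149  85 100 108 109 108 107 103  96  87  90  86  81  81
   81  77]
 [ 64 131 202 200 146  81 101 109 108 108 110 110 102
[... 3107 characters left out ...]
96  50  56]
 [139 110 106 105 107 106 102  94  52  56]
 [139 110 108 101 105 105 106  96  53  56]
 [138 109 104 103 104 106 105  91  56  56]
 [138 108 106 106 104 106 105  93  53  53]
 [139 109 103 104 103 107 105  93  52  55]
 [140 114 107 103 102 104 104  93  51  56]
 [139 114 112 100 104 106 105  92  53  54]
 [138 139 131 102 106  63  63  67  61  55]
 [138 137 132  99 104  63  63  66  61  55]
 [137 136 138  98 104  65  69  66  62  55]
 [138 137 140 100  62  66  74  69  59  62]
 [139 136 137  99  62  67  68  71  71  90]
 [137 138 139 100  63  68  70  69  77  86]
 [138 138 138  97  62  68  67  70  76  89]
 [136 140 138  98  64  66  68  72  77  87]
 [137 137 141  98  64  69  70  69  76  87]]
```

The tip face is centred at row 134.5 and the mark at 112.7, so the offset is −13.9 mm (−0.073 rad). The poise needs about 14.5 mm more outwards.

>>> {"op": "jog_arm", "data": {"rows": "4.8 0.2 0 0 0 0 -0.2; 4.8 0.2 0 0 0 0 -0.2; 4.8 0.2 0 0 0 0 -0.2; 4.8 0.2 0 0 0 0 -0.2; 4.8 0 0 0 0 0 -0.2"}}

```text
time: 19.02
position: [0.6213, 0.1423, 0.3617]
tool_rot: [2.142, 2.297, 0.0]
ft_force: [0.6, 0.2, 0.7]
grip_width: 0.602
grip_force: 0.0
```

>>> {"op": "jog_arm", "data": {"rows": "0 0 0 0 0 0 -0.2; 0 0 5 0 0 0 -0.2; 0 0 5 0 0 0 -0.2; 0 0 3 0 0 0 -0.2; 0 0 0 0 0 0 -0.2"}}

```text
time: 19.65
position: [0.6203, 0.1389, 0.229]
tool_rot: [-2.143, -2.294, 0.007]
ft_force: [0.9, -0.2, 1.2]
grip_width: 0.6
grip_force: 0.0
```

>>> {"op": "jog_arm", "data": {"rows": "0.3 0 3 0 0 0 -0.2; 0 0 2.5 0 0 0 -0.2; 0 0 1.6 0 0 0 -0.2; 0 0 0 0 0 0 -0.2; 0 0 0 0 0 0 -0.2"}}

```text
time: 20.27
position: [0.6223, 0.1436, 0.1621]
tool_rot: [2.143, 2.296, 0.003]
ft_force: [-0.2, -0.2, -0.3]
grip_width: 0.601
grip_force: 0.0
```

>>> {"op": "jog_arm", "data": {"rows": "0 0 0 0 0 0 1; 0 0 0 0 0 0 1; 0 0 0 0 0 0 1; 0 0 0 0 0 0 1"}}

```text
time: 20.78
position: [0.6208, 0.1435, 0.1604]
tool_rot: [-2.143, -2.296, 0.002]
ft_force: [-1.3, 0.1, -0.2]
grip_width: 0.294
grip_force: 15.0
```

>>> {"op": "jog_arm", "data": {"rows": "0.4 0 0 0 0 0 1; 0.5 0 0 0 0 0 1; 0.5 0 0 0 0 0 1; 0 0 0 0 0 0 1; 0 0 0 0 0 0 1"}}

```text
time: 21.4
position: [0.6198, 0.1585, 0.1606]
tool_rot: [-2.141, -2.297, -0.0]
ft_force: [-4.3, 0.4, -0.1]
grip_width: 0.291
grip_force: 15.0
```

>>> {"op": "jog_arm", "data": {"rows": "0 0 0 0 0 0 -0.2; 0 0 0 0 0 0 -0.2; 0 0 0 0 0 0 -0.2; 0 0 -3 0 0 0 -0.2; 0 0 -5 0 0 0 -0.2"}}

```text
time: 22.02
position: [0.6197, 0.1566, 0.2396]
tool_rot: [-2.142, -2.295, 0.004]
ft_force: [0.0, -0.3, -0.2]
grip_width: 0.596
grip_force: 0.0
```

>>> {"op": "jog_arm", "data": {"rows": "0 0 -6 0 0 0 -0.2; 0 0 -6 0 0 0 -0.2; -5.2 -0.2 0 0 0 0 -0.2; -5.2 -0.2 0 0 0 0 -0.2; -5.2 -0.2 0 0 0 0 -0.2"}}

```text
time: 22.65
position: [0.6255, -0.0003, 0.361]
tool_rot: [2.142, 2.296, 0.001]
ft_force: [0.5, -0.4, 0.3]
grip_width: 0.598
grip_force: 0.0
```

>>> {"op": "jog_arm", "data": {"rows": "-5.2 -0.2 0 0 0 0 -0.2; -5 0 0 0 0 0 -0.2; 0 0 0 0 0 0 -0.2; 0 0 0 0 0 0 -0.2; 0 0 0 0 0 0 -0.2"}}

```text
time: 23.28
position: [0.6304, -0.0985, 0.3609]
tool_rot: [2.14, 2.3, 0.001]
ft_force: [0.6, 1.0, -0.2]
grip_width: 0.6
grip_force: 0.0
```

```bash
cat > read.py <<'E'
from h import *
import sys
def read(f):
    d=grab('wrist',f); g=cv2.cvtColor(d['img'],cv2.COLOR_BGR2GRAY)
    G0=cv2.cvtColor(load('w3')['img'],cv2.COLOR_BGR2GRAY)
    m=cv2.matchTemplate(g[80:150,275:320],G0[104:122,286:304],cv2.TM_CCOEFF_NORMED); _,s,_,l=cv2.minMaxLoc(m)
    print(ctrl.get_state()['time'],ctrl.get_state()['position'],'mark shift',l[0]+275-286,l[1]+80-104,round(s,2),'tip if centred',w2px(d,tip(0)))
    return g
if __name__=='__main__':
    g=read(sys.argv[1]); print(g[92:145,322:336])
E
python3 read.py w4
```

```text
23.325 [ 0.63039607 -0.09856815  0.36090167] mark shift 0 -1 0.97 tip if centred [327.83718891 115.16551569]
[[202 195 197 197 199 206 210 181  94  73  77  75  75  76]
 [199 195 196 199 200 206 210 175  62  77  76  77  77  77]
 [200 196 196 196 199 205 209 170  64  75  74  77  75  74]
 [199 197 198 197 200 207 210 170  51  64  62  60  87 112]
 [200 197 195 197 203 207 207 170  58  70  71  69  96 130]
 [200 196 198 199 200 206 208 168  67  78  80  75 101 136]
 [202 196 197 198 203 206 208 168  64  79  78  78 102 134]
 [199 198 197 195 200 207 207 166  62  75  75  76 102 138]
 [200 196 199 197 202 203 207 166  63  79  77  75 100 137]
 [199 194 196 199 201 205 207 165  62  77  78  79 103 137]
 [201 196 195 198 199 205 203 164  62  74  77  71 101 137]
 [201 194 198 198 200 206 207 174  65  73  73  73 105 138]
 [192 198 197 197 198 203 210 182 105 109  97  72 103 139]
 [183 184 175 172 190 196 205 208 210 191 120  69  99 140]
 [188 167 130 157 192 193 197 196 199 190 149  90  98 136]
 [189 162  99 141 192 188 186 188 187 193 186 140  94 134]
 [180 137  88 143 193 188 186 185 186 188 180 1
[... 1436 characters left out ...]
1 192 195 201 182 105  84  81  87  86  82  81 110]
 [194 191 192 196 198 204 181  85  85  86  85  82  84  82]
 [196 191 193 195 197 206 186  80  82  83  83  83  79  80]
 [193 190 191 193 197 206 182  78  78  85  84  88  89  85]
 [196 190 193 193 199 205 186 100  76  86  88  86  85  85]
 [196 191 193 193 195 204 187  98  75  85  88  86  84  87]
 [197 195 190 195 197 205 187  97  76  83  86  85  85  88]
 [142 196 195 193 196 206 184  95  77  84  88  84  85  85]
 [103 143 195 194 198 207 183  89  71  80  86  87  85  84]
 [105 145 198 196 198 207 184  84  76  79  85  85  86  86]
 [106 145 197 195 197 205 184  84  74  81  87  88  87  89]
 [109 100 144 198 199 206 184  83  75  81  87  87  84  88]]
```

>>> {"op": "jog_arm", "data": {"rows": "0 0 0 0 0 0 -0.2; 0 0 0 0 0 0 -0.2; 0 0 0 0 0 0 -0.2; 0 0 0 0 0 0 -0.2; 0 0 0 0 0 0 -0.2"}}

```text
time: 23.95
position: [0.6302, -0.1006, 0.3605]
tool_rot: [2.144, 2.297, -0.0]
ft_force: [0.1, 0.7, 0.4]
grip_width: 0.601
grip_force: 0.0
```

Run:
```python
from read import *
g=read('w5'); G=load('w5')['img']
cv2.imwrite('pics/w5c.png',cv2.resize(G[70:150,270:350],(600,600),interpolation=cv2.INTER_CUBIC))
print(g[98:124,[290,291,292,326,328,330]].T)
```

```text
24.0 [ 0.63023838 -0.10067213  0.3605373 ] mark shift 0 -4 0.96 tip if centred [328.11259035 111.59159162]
[[137 139 137 139 129 101 101 105 103 103 102 104 100 105 101 104  98 143
  139 137 137 137 137 134 137 137]
 [139 142 140 140 130 105 105 102 103 104 104 106 104 104 107 103  90 143
  142 138 138 138 137 141 140 139]
 [130 125 127 132 120 104 105 105 106 109 105 108 105 104 106 103  77 129
  133 132 132 132 131 130 130 130]
 [201 200 198 197 190 192 192 194 196 195 195 195 205 207 203 117 218 216
   98  90 110 107 111 109 107 107]
 [210 209 209 207 207 192 188 188 189 192 191 190 192 191 192 105 189 190
  164 100 112 113 116 114 115 115]
 [ 70  71  62 102 211 196 188 187 187 189 191 189 190 192 194  87 119 118
  109  67  63  67  77  74  77  85]]
```

View pics/w5c.png

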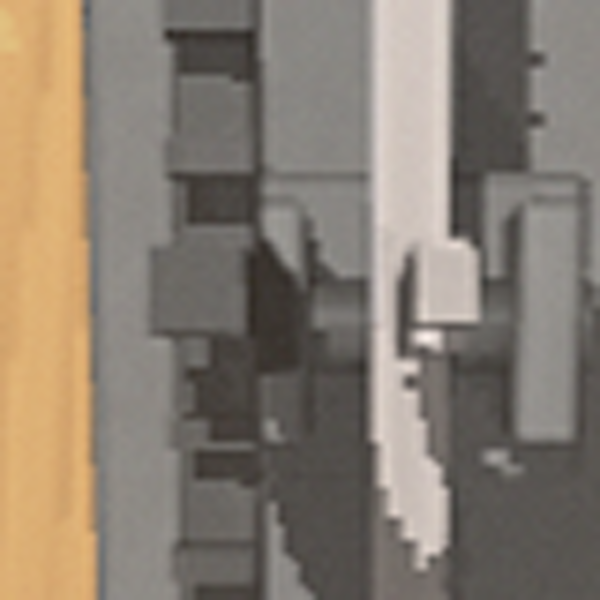

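The centre mark spans crop rows 245–333 (centre 289) and the pointer tip face 240–323 (centre ~283). That is under 0.7 mm off, so it is centred. I'll do one last check that it has settled.

>>> {"op": "jog_arm", "data": {"rows": "0 0 -3 0 0 0 -0.2; 0 0 3 0 0 0 -0.2; 0 0 0 0 0 0 -0.2; 0 0 0 0 0 0 -0.2; 0 0 0 0 0 0 -0.2"}}

```text
time: 24.62
position: [0.6305, -0.1006, 0.3614]
tool_rot: [2.143, 2.296, 0.001]
ft_force: [0.3, -0.7, 0.6]
grip_width: 0.602
grip_force: 0.0
```

>>> {"op": "jog_arm", "data": {"rows": "0 0 0 0 0 0 -0.2; 0 0 0 0 0 0 -0.2; 0 0 0 0 0 0 -0.2; 0 0 0 0 0 0 -0.2; 0 0 0 0 0 0 -0.2"}}

```text
time: 25.25
position: [0.6302, -0.1006, 0.3605]
tool_rot: [-2.143, -2.297, 0.0]
ft_force: [-0.1, -0.1, 0.3]
grip_width: 0.606
grip_force: 0.0
```

Run:
```python
from read import *
g=read('w6'); print(g[98:124,[290,291,292,327,328,329,330]].T)
```

```text
25.3 [ 0.63023733 -0.10061722  0.36050944] mark shift 0 -4 0.98 tip if centred [328.13037697 111.67620891]
[[137 139 138 139 141 102 103 104 104 105 105 104 101 102 103 103 113 141
  141 139 138 134 136 135 139 136]
 [138 140 138 140 140 103 107 103 102 105 105 107 105 106 103 103 107 144
  141 136 137 138 138 140 139 137]
 [124 128 132 131 131 102 105 107 106 106 107 105 103 105 104 105  88 127
  132 132 130 133 129 128 130 129]
 [203 202 205 203 196 192 187 191 189 189 191 191 189 189 192 113 216 218
  185  94 114 115 113 115 116 114]
 [209 211 209 207 205 194 190 187 190 189 190 191 191 191 190 108 191 192
  162 101 116 118 114 116 113 116]
 [181 178 178 178 209 192 188 188 191 190 190 188 191 191 193  86 112 115
  112  86  99  98 100 101 101  99]
 [ 71  66  70 106 213 194 188 187 188 189 188 190 191 190 193  90 114 120
  111  68  65  65  76  76  73  77]]
```

```bash
python3 -c "
from bench import ticket
print(ticket.close_job())"
```

```text
the job is handed in; nothing more can be done
None
```

The brass ingot lies flat on the pan, the pointer came to rest within about 1 mm of the centre mark with the poise let go and the arm clear, and the job is handed in (about 25 s of the 70 s used).

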